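Roll the clamped board over to its solder side

ROBOT

A 7-joint arm with a two-finger parallel gripper is mounted at the origin on the work surface; the furniture and walls round the work are solid. World frame = base frame: x ahead of the robot, y to its left, z up, the work surface at z = 0. Lengths are in mm, angles in degrees, forces in N, time in s.
With the tool pointing down it reaches from about 425 to 875 mm from the base axis. Payload 4.7 kg.
Tool frame: the origin (TCP) lies at the very end of the fingers, on their centre line; the grasp point (between the pads) lies 19 mm behind it; z points along the fingers, y is the line along which they close (so a half turn about z gives the same grasp; the last joint's range is limited). The gripper opens to 85 mm and grips with 20 to 120 N. Pads are 22 mm wide; open, the fingers measure 114 mm over their backs; the gripper's body (76 mm by 85 mm) begins 54 mm behind the grasp point. The pads swing forward as they close: fully open they stand 13 mm farther back than shut.
Start: joints at [-76.312, 18.392, -4.016, 83.108, 1.295, 78.541, -3.26], TCP at [144.918, 633.659, 231.349] pointing down, gripper open.
Joint ranges: [-163.93, 163.93], [-17.29, 119.83], [-79.2, 71.16], [3.27, 140.29], [-89.18, 269.18], [5.43, 117.66], [-154.24, 154.24]. Speed limits (degrees/s): [147.25, 147.25, 180, 180, 180, 180, 180].

INTERFACE

Orientations are given as a 3x3 rotation matrix whose columns are the frame's x, y, z axes.
In Python, from workcell import robot gives the robot as it stands. The module is installed in compiled form; this text tells all that it offers.
- The arm moves only by the shell command python3 -m pendant 'ROWS'. ROWS is JSON, a list of rows, each a list of 3 entries, a list of its own where there are three numbers: the shift along the world's x, y, z in mm, then the turn about the world's z in rad, then the closure, from -1 (fully open) to 1 (shut). In form: [[[dx, dy, dz], yaw, fingers], ...]. A call has 1 to 12 rows; each row is the pose to reach, as a shift and turn from the pose commanded when the call began; what a row does not reach only later rows make up. A row lasts 1/8 s, in which the tool goes at most 62.5 mm and 10.7 degrees, less where a joint would pass 70% of its speed; a pose out of reach is approached as far as the arm can. A call with a gripper value outside its range is refused whole. The fingers move at their own pace and stop on an object; the grip force is fixed at half the most. Time passes only in rows, so rows that repeat a pose let the fingers close. It gives the time, the measured TCP pose, the force, the opening and the grip force at its end, in the units of the state.
- robot.observe(): the state, without advancing time (a new reading comes with each control period).
- robot.snapshot(name): name is "scene" or "top" or "wrist"; returns a dict with "pixels" (400x640x3 uint8, red, green, blue), "z_map" (400x640 float32, mm along the optical axis (not along the pixel's ray), 0 where there is no reading), "vertical_fov" (degrees; the focal length in pixels is half the picture's height over the tangent of half this angle, whatever the lens; pixels are square), "cx", "cy" (the principal point, pixels), "dist" ([k1, k2, p1, p2, k3] as OpenCV has them; the pictures are not rectified), "cam_to_world" (4x4, takes a point from camera to world coordinates). Camera axes: x right, y up, looking along -z (the intrinsics and any distortion apply to the point x, -y, -z); pixel columns grow to the right and rows downward; lengths in mm; the calibration is good to about 2 mm. A picture is of the moment at which its call begins.
- robot.close_job(): hands the job in; it is judged then, once.
The state is a dict: "t": time; "joint_positions": joint angles; "joint_vel": joint speeds; "effort": joint torques, N m; "position": TCP position; "orientation": TCP orientation; "wrist_force": force on the tool from outside, world axes, zero at the start; "ft_torque": the same for the moment, N m; "finger_gap": opening from 0.0 (shut) to 1.0 (fully open); "gripper_force": force on a finger pad.
Only numpy, scipy, OpenCV 4.12 (cv2) and the standard library are available. Lean on these libraries where they do the work, as an engineer would, in place of code of your own. Each camera call takes 0.05 s, during which the arm holds its last target. There are 200 camera calls.

TASK

The board clamped in the roll-over soldering stand must be turned over for soldering: push the index bolt outward until it is clear of the frame, push the frame round half a turn by its rails until it lies level against its stop with the solder side up, then push the bolt fully home into the frame to lock it. Only push, lightly, with the fingers: do not press on the board, do not lift the stand or shove it along the bench, and leave the other things where they are.

Things in the scene. Friction and masses are not known exactly. Their poses are not given: they have to be found in the camera images.
- stand: Roll-over soldering stand, 2.6 kg, loose on rubber feet. Origin: underside, below the roll axis, midway between the cheeks. Stand axes: x away from the robot (yaw -0.5 to 0.15 rad), y left along the roll axis, z up. Base plate x -66..56, y -135..80, top z 15 mm. Upright cheeks at y +-(62..72), x -56..18, tops at z 148 mm. A frame holding one board turns between them.
- pivot (a point): Centre of the roll axis, fixed on the stand: x = y = 0, z = 130 mm in stand axes, with the stand's axes.
- roll (a joint): Angle of the frame about the stand's y axis, 0..3.142 rad between fixed stops. 0 (as found): level, component side up. Growing: the near rail rises, passes over the top and comes down on the far side; the far rail goes down and under. 3.142: level, solder side up. Balanced, with stiff pivots (0.11 N m, so 2 to 3 N at a rail): it stays where it is left.
- rail_near (a point): Middle of the frame rail nearer the robot at the start (50 mm from the axis). Moves with the frame; its z axis points to the component side. Each of the two rails runs along y from -44 to 44 mm, spans 41..59 mm from the axis and is 12 mm thick (z +-6 mm of the axis when level). End plates join the rails: y +-(43..53), 118 mm long, 26 mm high.
- rail_far (a point): Middle of the rail farther from the robot at the start (50 mm from the axis, other side). Moves with the frame, same axes as rail_near.
- bolt (a joint): Travel of the index bolt, 0..0.026 m. 0: home, its 9 mm pin is in a 13 mm hole in the frame's right end plate and locks it (found 0 to 2 mm out). Growing: drawn outward, to the stand's right (-y); clear of the frame from 0.010. Slides at about 2 N, stays where left. The end plate has a hole for each level position; the tapered pin enters only if level to about 0.05 rad.
- bolt_knob (a point): On the bolt's upright black knob, 9 mm below its top. Knob: 16 mm diameter, z 147..171 mm in stand axes; at stand x = -38, y = -88 mm when home, y = -114 mm when fully drawn. Its slide's bearing blocks, outside the right cheek to y = -132 mm, reach z = 142 mm.
- board: Circuit board clamped in the frame, 85 mm between the rails x 55 mm, 2 mm thick with a 9 mm connector on its component side. Origin: middle of its solder face; z axis to the component side. It lies in the frame's middle plane, 5 mm below the rails' faces.
- paste_tub: Bystander: white paste tub with red cap, 50 mm dia, 56 mm tall, standing right of the stand. Origin: centre of its underside.
- tin: Bystander: round flat tin, 64 mm dia, 22 mm tall, standing right of the stand. Origin: centre of its underside.
- anti_brush: Bystander: black brush, 33 x 130 x 10 mm, lying to the right of the stand. Origin: centre of its underside.
- vial: Bystander: small vial with white cap, 25 mm dia, 56 mm tall, standing left of the stand. Origin: centre of its underside.
- cup: Bystander: small white cup with two swabs, 35 mm dia, 71 mm tall, standing left of the stand. Origin: centre of its underside.

How it is judged:
By the outcome, as a careful person would: the job done as asked, in the order asked, and still so for the second after the job is handed in, with the robot touching nothing.
It also fails if it takes over 67 s, if anything falls off the work surface, if the arm or the gripper's body presses on something with over 40 N, if the wrist force passes 120 N, or if a joint passes its speed limit or range.

## Working session

There is one attempt and no reset: what is moved stays moved. The work goes in short steps, Python scripts to look and compute and a shell command to move; the robot and the scene stay as the last step left them, time stands still between calls to the robot, and variables do not carry over. Pictures are saved under pics/ and viewed, at most 10 in all, crops included, and the job is handed in when it is done.

```bash
mkdir -p pics; cat > h.py <<'E'
import numpy as np, cv2
from workcell import robot
def snap(n):
    s=robot.snapshot(n); np.savez('last_%s.npz'%n,**s); return s
def K(s):
    f=200/np.tan(np.radians(s["vertical_fov"])/2)
    return np.array([[f,0,s["cx"]],[0,f,s["cy"]],[0,0,1]])
def ray(s,uv):
    p=cv2.undistortPoints(np.array(uv,float).reshape(-1,1,2),K(s),np.array(s["dist"],float)).reshape(-1,2)
    d=np.c_[p[:,0],-p[:,1],-np.ones(len(p))]; T=np.array(s["cam_to_world"])
    return T[:3,3], d@T[:3,:3].T
def plane(s,uv,z):
    o,d=ray(s,uv); return o+d*((z-o[2])/d[:,2])[:,None]
def cloud(s):
    vv,uu=np.mgrid[0:400,0:640]; o,d=ray(s,np.c_[uu.ravel(),vv.ravel()])
    zm=np.asarray(s["z_map"]).ravel()
    P=o+d*zm[:,None]; P[zm==0]=np.nan; return P.reshape(400,640,3)
def save(s,name): cv2.imwrite('pics/'+name,cv2.cvtColor(s["pixels"],cv2.COLOR_RGB2BGR))
E
python3 - <<'E'
from h import *
for n in("scene","top"):
    s=snap(n); save(s,n+'0.png'); print(n,np.round(s["cam_to_world"],3).tolist(),s["vertical_fov"])
E
```

```text
scene [[-0.816, 0.199, -0.542, -153.383], [-0.578, -0.313, 0.754, 617.872], [-0.019, 0.929, 0.371, 532.409], [0.0, 0.0, 0.0, 1.0]] 48.86566729719415
top [[0.003, 0.995, -0.098, 339.8], [-1.0, 0.004, 0.005, -174.026], [0.005, 0.098, 0.995, 1103.257], [0.0, 0.0, 0.0, 1.0]] 45.63688273354235
```

View pics/scene0.png

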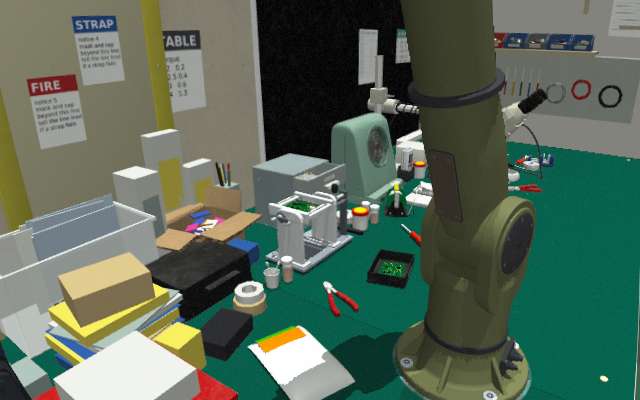

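View pics/top0.png

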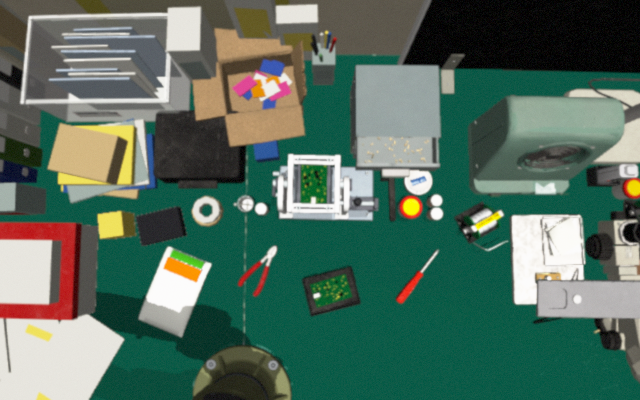

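The scene picture shows the stand at about (310,225). In the top picture it is at (318,188), with the bolt knob at about (357,203), the dark brush at (392,195), the tub at (411,207) and the vial and cup at about (246,204) and (261,209). Next I'll measure the stand.

```bash
python3 - <<'E'
from h import *
s=dict(np.load('last_top.npz')); P=cloud(s)
px=s["pixels"]
c=cv2.resize(cv2.cvtColor(px[135:235,230:450],cv2.COLOR_RGB2BGR),None,fx=3.6,fy=3.6,interpolation=cv2.INTER_CUBIC)
cv2.imwrite('pics/topcrop.png',c)
R=P[135:235,230:390].reshape(-1,3); col=px[135:235,230:390].reshape(-1,3).astype(int)
print(np.histogram(R[:,2],bins=np.arange(-10,190,10)))
for lo,hi in((8,22),(126,141),(142,153),(156,176)):
    m=(R[:,2]>lo)&(R[:,2]<hi)&(abs(R[:,0]-500)<160)
    print(lo,hi,m.sum(),cv2.minAreaRect(R[m][:,:2].astype(np.float32)),np.median(R[m],0))
E
```

```text
(array([3956, 3297, 1745,  232,  153,  449,  168,   87,  290,  364,  225,
         21,  875,  806, 1934,  974,   64,  188,  109]), array([-10,   0,  10,  20,  30,  40,  50,  60,  70,  80,  90, 100, 110,
       120, 130, 140, 150, 160, 170, 180]))
8 22 1892 ((478.39324951171875, -155.29391479492188), (374.6286315917969, 171.57388305664062), 82.99625396728516) [ 463.6848923  -230.84189815   14.74355212]
126 141 2625 ((479.7273254394531, -195.10537719726562), (156.87905883789062, 245.91990661621094), 7.94869327545166) [ 461.33288894 -164.88190942  133.25806631]
142 153 723 ((473.3511047363281, -192.67684936523438), (143.29393005371094, 224.13951110839844), 12.536918640136719) [ 453.06746309 -207.65871919  144.50491015]
156 176 319 ((487.418701171875, -278.5263671875), (70.7541732788086, 143.34165954589844), 87.91070556640625) [ 498.05983146 -262.73157728  168.58628554]
```

View pics/topcrop.png

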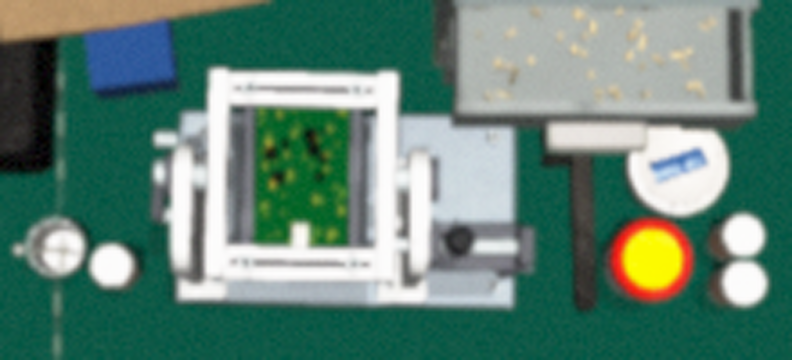

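```bash
python3 - <<'E'
from h import *
s=dict(np.load('last_top.npz'))
def w(pts,z): return plane(s,[((x+.5)/3.6+229.5,(y+.5)/3.6+134.5) for x,y in pts],z)[:,:2]
a=w([(176,301),(514,306),(514,116)],15); print('base',a.round(1).tolist())
# base corners in stand axes: (-66,80),(-66,-135),(56,-135)
b=w([(208,69),(398,71),(208,278),(397,280)],143); print('frame',b.round(1).tolist(),b.mean(0))
k=w([(460,239)],171); print('knob',k)
st=np.array([[-66,80],[-66,-135],[56,-135],[59,53],[59,-53],[-59,53],[-59,-53],]);wo=np.vstack([a,b])
M,_=cv2.estimateAffinePartial2D(st[3:].astype(float),b); 
H=lambda A,B:(lambda a0,b0:np.arctan2(np.sum(a0[:,0]*b0[:,1]-a0[:,1]*b0[:,0]),np.sum(a0*b0)))(A-A.mean(0),B-B.mean(0))
for i in(slice(0,3),slice(3,7),slice(0,7)):
    y=H(st[i],wo[i]);R=np.array([[np.cos(y),-np.sin(y)],[np.sin(y),np.cos(y)]]);t=wo[i].mean(0)-R@st[i].mean(0)
    print('yaw',y,'org',t,'res',(wo[i]-(st[i]@R.T+t)).round(1).tolist(),'knob st',(k-t)@R)
print(robot.observe())
E
```

```text
base [[398.1, -80.7], [395.7, -295.9], [518.1, -296.8]]
frame [[523.5, -108.2], [522.8, -216.4], [404.3, -109.5], [403.6, -215.7]] [ 463.51501452 -162.45086608]
knob [[ 424.30619822 -249.03983531]]Traceback (most recent call last):
  File "<stdin>", line 9, in <module>
cv2.error: OpenCV(4.12.0) /io/opencv/modules/calib3d/src/ptsetreg.cpp:1108: error: (-215:Assertion failed) count >= 0 && to.checkVector(2) == count in function 'estimateAffinePartial2D'
```

```bash
python3 - <<'E'
from h import *
o=robot.observe(); print({k:np.round(v,3).tolist() for k,v in o.items()})
s=dict(np.load('last_top.npz')); P=cloud(s).reshape(-1,3)
for x0 in range(100,700,100):
    print(x0,[int(np.nan_to_num(np.nanmax(np.r_[0,P[(abs(P[:,0]-x0-50)<50)&(abs(P[:,1]-y0-50)<50),2]]))) for y0 in range(600,-400,-100)])
E
```

```text
{'t': 0.1, 'joint_positions': [-76.314, 18.435, -4.016, 83.167, 1.295, 78.54, -3.258], 'joint_vel': [0.049, -0.148, 0.031, -0.112, -0.108, -0.118, 0.004], 'effort': [-0.0, -49.487, -0.384, -31.521, 0.013, 0.007, -0.0], 'position': [144.808, 633.183, 230.344], 'orientation': [[-0.975, 0.223, -0.0], [0.223, 0.975, -0.002], [-0.0, -0.002, -1.0]], 'wrist_force': [0.147, 0.284, -0.959], 'ft_torque': [-0.047, 0.053, 0.013], 'gripper_force': 0.0, 'finger_gap': 1.001}
100 [0, 114, 118, 118, 17, 20, 17, 16, 31, 32]
200 [0, 112, 160, 158, 18, 21, 16, 17, 33, 32]
300 [0, 116, 158, 158, 79, 44, 47, 15, 17, 17]
400 [0, 139, 159, 160, 161, 79, 80, 151, 147, 174]
500 [0, 149, 173, 161, 161, 81, 98, 98, 147, 176]
600 [0, 163, 187, 217, 219, 214, 119, 97, 143, 176]
```

```bash
python3 -m pendant '[[[0,0,60],0,1],[[45,-25,70],0.1,1],[[90,-48,70],0.2,1],[[138,-70,70],0.225,1],[[185,-94,70],0.225,1],[[220,-140,70],0.225,1],[[252,-190,70],0.225,1],[[285,-240,70],0.225,1],[[315,-290,70],0.225,1],[[330,-345,70],0.225,1],[[342,-400,70],0.225,1],[[355,-455,70],0.225,1]]'
python3 -m pendant '[[[0,-60,0],0,1],[[0,-120,0],0,1],[[-5,-180,0],0,1],[[-15,-240,0],0,1],[[-30,-300,0],0,1],[[-50,-350,0],0,1],[[-68,-392,0],0,1],[[-68,-392,0],0,1],[[-68,-392,0],0,1]]'
```

```text
t: 1.6
position: [499.9, 176.7, 301.0]
orientation: [[-1.0, -0.0, -0.0], [-0.0, 1.0, -0.0], [0.0, -0.0, -1.0]]
wrist_force: [1.2, -0.2, -1.0]
finger_gap: 0.002
gripper_force: 0.0
t: 2.72
position: [432.0, -212.6, 301.1]
orientation: [[-1.0, -0.001, -0.0], [-0.001, 1.0, 0.001], [0.0, 0.001, -1.0]]
wrist_force: [-0.2, 0.5, 0.2]
finger_gap: -0.001
gripper_force: 0.0
```

```bash
python3 -m pendant '[[[-7,0,-50],0,1],[[-7,0,-90],0,1],[[-7,0,-120],0,1],[[-7,0,-135],0,1],[[-7,0,-144],0,1],[[-7,0,-144],0,1]]'
python3 -m pendant '[[[0,-4,0],0,1],[[0,-8,0],0,1],[[0,-11,0],0,1],[[0,-14,0],0,1],[[0,-17,0],0,1],[[0,-20,0],0,1],[[0,-23,0],0,1],[[0,-25,0],0,1],[[0,-27,0],0,1],[[0,-29,0],0,1]]'
python3 - <<'E'
from h import *
s=snap("top"); c=cv2.resize(cv2.cvtColor(s["pixels"][135:235,230:450],cv2.COLOR_RGB2BGR),None,fx=3.6,fy=3.6,interpolation=cv2.INTER_CUBIC)
cv2.imwrite('pics/t2.png',c)
E
```

```text
t: 3.48
position: [425.3, -213.1, 157.5]
orientation: [[-1.0, -0.001, 0.0], [-0.001, 1.0, -0.0], [-0.0, -0.0, -1.0]]
wrist_force: [-1.1, -0.4, 1.3]
finger_gap: -0.002
gripper_force: 0.0
t: 4.72
position: [424.9, -242.4, 157.4]
orientation: [[-1.0, -0.0, -0.0], [-0.0, 1.0, 0.0], [0.0, 0.0, -1.0]]
wrist_force: [-0.7, 1.6, 0.7]
finger_gap: -0.001
gripper_force: 1.1
```

View pics/t2.png

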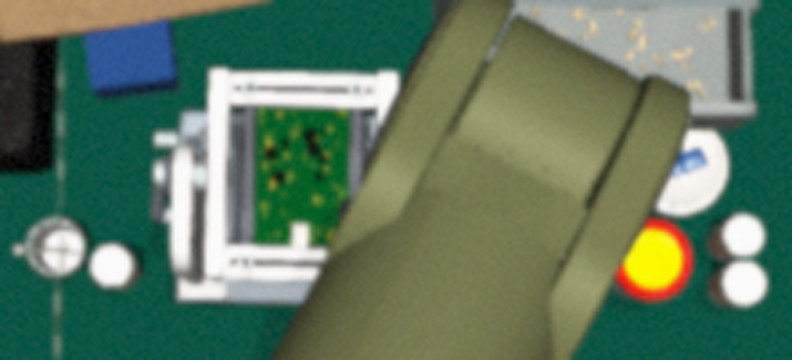

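The arm hides the knob in this picture, but the frame and the left side have not moved. The force reads as contact, so I'll push a little more, back off and check with the wrist camera.

```bash
python3 -m pendant '[[[0,-2,0],0,1],[[0,-4,0],0,1],[[0,-4,0],0,1]]'
python3 -m pendant '[[[0,10,0],0,1],[[0,20,20],0,1],[[0,30,60],0,1],[[0,30,100],0,1],[[0,30,140],0,1],[[0,30,140],0,1]]'
python3 - <<'E'
from h import *
s=snap("wrist"); save(s,'w1.png')
E
```

```text
t: 5.15
position: [424.8, -246.7, 157.3]
orientation: [[-1.0, 0.0, 0.0], [0.0, 1.0, -0.0], [-0.0, -0.0, -1.0]]
wrist_force: [-0.8, 0.7, 0.9]
finger_gap: 0.0
gripper_force: 0.7
t: 5.9
position: [426.7, -216.8, 300.5]
orientation: [[-1.0, -0.001, 0.007], [-0.001, 1.0, -0.001], [-0.007, -0.001, -1.0]]
wrist_force: [-0.6, -0.4, -0.5]
finger_gap: -0.001
gripper_force: 0.0
```

View pics/w1.png

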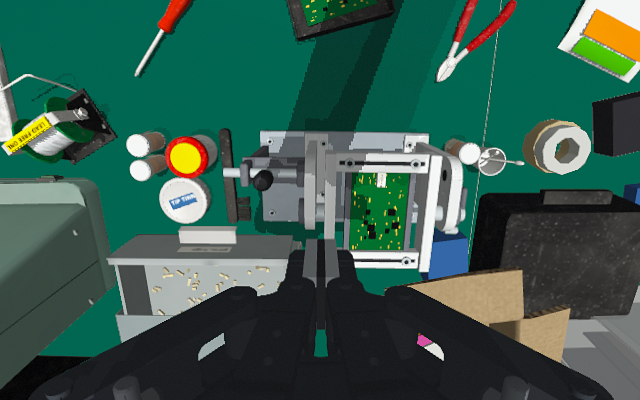

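The wrist view shows the knob at (262,180), its rod sticking out to (230,173), the frame still level and the brush at (229,170) untouched. I'll measure the knob.

```bash
python3 - <<'E'
from h import *
s=dict(np.load('last_wrist.npz'))
k=plane(s,[(262,181)],171)[0]; print('knob',k)
P=cloud(s); print(P[176:186,262].round(0).tolist())
# frame outer corners approx
print(plane(s,[(332,157),(434,155),(333,270),(433,272)],143).round(1).tolist())
print(plane(s,[(260,131),(429,132)],15).round(1).tolist())
E
```

```text
knob [ 423.68821867 -266.42847419  171.        ]
[[419.0, -266.0, 171.0], [420.0, -266.0, 171.0], [421.0, -266.0, 172.0], [422.0, -266.0, 172.0], [423.0, -266.0, 171.0], [423.0, -266.0, 173.0], [424.0, -266.0, 172.0], [425.0, -266.0, 173.0], [426.0, -266.0, 172.0], [427.0, -266.0, 172.0]]
[[408.3, -206.9, 143.0], [406.2, -114.4, 143.0], [522.9, -204.7, 143.0], [525.3, -103.5, 143.0]]
[[397.8, -294.1, 15.0], [398.7, -79.9, 15.0]]
```

```bash
python3 -m pendant '[[[40,33,0],0,1],[[80,66,0],0,1],[[100,66,-30],0,1],[[100,66,-80],0,1],[[100,66,-120],0,1],[[100,66,-145],0,1],[[100,66,-152],0,1],[[100,66,-152],0,1]]'
python3 -m pendant '[[[0,0,-4],0,1],[[0,0,-8],0,1],[[0,0,-12],0,1],[[0,0,-16],0,1],[[0,0,-19],0,1],[[0,0,-22],0,1],[[0,0,-22],0,1]]'
```

```text
t: 6.95
position: [524.6, -150.2, 145.0]
orientation: [[-1.0, -0.0, -0.001], [-0.0, 1.0, -0.0], [0.001, -0.0, -1.0]]
wrist_force: [0.0, 0.3, 0.7]
finger_gap: 0.003
gripper_force: 0.0
t: 7.82
position: [524.8, -150.4, 123.1]
orientation: [[-1.0, -0.0, -0.0], [-0.0, 1.0, 0.0], [0.0, 0.0, -1.0]]
wrist_force: [0.6, -0.5, 1.1]
finger_gap: 0.0
gripper_force: 0.6
```

```bash
python3 -m pendant '[[[-1,0,-3],0,1],[[-2,0,-6],0,1],[[-3,0,-10],0,1],[[-4,0,-13],0,1],[[-5,0,-16],0,1],[[-7,0,-18],0,1],[[-9,0,-21],0,1],[[-11,0,-24],0,1],[[-13,0,-27],0,1],[[-15,0,-29],0,1],[[-15,0,-29],0,1]]'
python3 - <<'E'
from h import *
s=snap("wrist"); save(s,'w2.png')
E
```

```text
t: 9.2
position: [509.2, -150.3, 94.0]
orientation: [[-1.0, -0.0, -0.001], [-0.0, 1.0, 0.0], [0.001, 0.0, -1.0]]
wrist_force: [1.1, 1.1, 0.5]
finger_gap: -0.001
gripper_force: 0.6
```

View pics/w2.png

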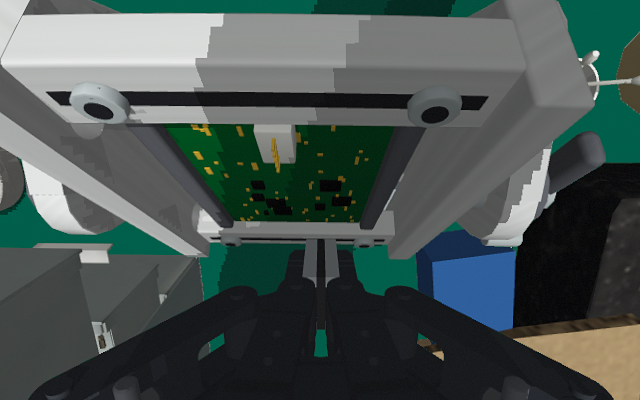

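The frame is turning. The near rail is up close to the camera at rows 15–120, and the fingertip is on the far rail at (320,240). I'll measure the angle and the clearance.

```bash
python3 - <<'E'
from h import *
s=dict(np.load('last_wrist.npz')); P=cloud(s)
print('cam',s["cam_to_world"][:3,3])
for v in(20,40,60,70,75,90,110,118,230,238):print(v,P[v,270].round(1).tolist())
E
```

```text
cam [ 438.49226225 -150.74614248  237.74151546]
20 [425.5, -159.4, 174.7]
40 [429.4, -158.9, 179.3]
60 [432.6, -158.7, 180.9]
70 [434.0, -159.0, 179.7]
75 [434.7, -159.2, 178.5]
90 [437.0, -159.6, 176.3]
110 [440.6, -160.4, 172.0]
118 [442.3, -160.9, 168.7]
230 [493.5, -172.6, 102.1]
238 [499.6, -173.7, 96.7]
```

```bash
python3 -m pendant '[[[-3,0,-3],0,1],[[-6,0,-5],0,1],[[-9,0,-7],0,1],[[-11,0,-8],0,1],[[-11,0,-8],0,1]]'
python3 - <<'E'
from h import *
s=snap("wrist"); P=cloud(s)
for v in range(10,130,10):print(v,P[v,270].round(1).tolist())
E
```

```text
t: 9.88
position: [498.5, -150.3, 86.1]
orientation: [[-1.0, -0.0, -0.001], [-0.0, 1.0, 0.0], [0.001, 0.0, -1.0]]
wrist_force: [1.4, 0.4, 0.2]
finger_gap: -0.0
gripper_force: 0.9
10 [375.1, -181.8, 1.9]
20 [380.6, -182.1, 1.1]
30 [386.3, -182.4, 0.8]
40 [392.0, -182.7, 0.2]
50 [400.1, -180.6, 16.8]
60 [405.5, -181.0, 15.5]
70 [411.2, -181.2, 15.7]
80 [417.0, -181.4, 15.6]
90 [422.8, -181.5, 16.5]
100 [428.7, -181.6, 17.0]
110 [434.7, -182.0, 16.4]
120 [440.8, -182.2, 16.4]
```

```bash
python3 -m pendant '[[[12,0,2],0,1],[[20,0,30],0,1],[[20,0,80],0,1],[[20,0,130],0,1],[[20,0,150],0,1],[[20,0,150],0,1]]'
python3 - <<'E'
from h import *
s=snap("wrist"); save(s,'w3.png'); P=cloud(s).reshape(-1,3)
m=(abs(P[:,1]+162)<38)&(P[:,2]>60)&(abs(P[:,0]-464)<70)&(P[:,2]<200)
Q=P[m]; print(len(Q))
b=Q[Q[:,2]>150]
for z in range(60,200,6):
    q=Q[abs(Q[:,2]-z)<3]
    if len(q)>5: print(z,len(q),np.percentile(q[:,0],[2,50,98]).round(1))
E
```

```text
t: 10.68
position: [520.0, -150.7, 237.8]
orientation: [[-1.0, -0.0, 0.003], [-0.0, 1.0, -0.0], [-0.003, -0.0, -1.0]]
wrist_force: [-0.2, -0.1, -0.9]
finger_gap: 0.001
gripper_force: 0.0
7907
78 16 [491.  491.9 492.1]
84 101 [489.2 490.6 492.9]
90 273 [477.3 488.4 491.7]
96 684 [479.2 483.8 487.2]
102 174 [476.5 478.1 482.3]
108 192 [474.  475.8 479.9]
114 192 [471.8 473.4 477.7]
120 260 [469.1 470.9 474.8]
126 236 [466.4 468.2 472.7]
132 277 [463.9 465.6 470. ]
138 278 [461.5 463.1 467.7]
144 284 [459.1 460.7 464.9]
150 299 [456.3 458.4 462.5]
156 255 [454.9 456.2 460.1]
162 87 [454.7 457.3 461.6]
168 47 [455.2 458.2 461.4]
174 333 [452.6 453.8 456.9]
180 640 [437.3 451.4 455.4]
186 3273 [437.8 444.3 451.9]
192 6 [446.5 447.6 448.1]
```

View pics/w3.png

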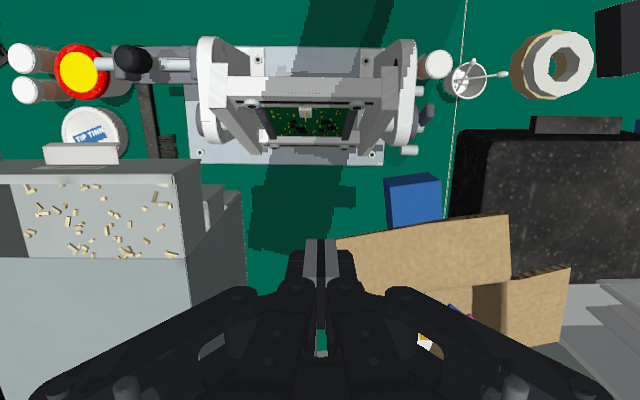

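The frame stands at about 67°, with the upright near rail at about (305,90) and the other objects unmoved. Next I'll go to the robot side and push the rail over the top.

```bash
python3 -m pendant '[[[-50,-5,4],0,1],[[-100,-10,4],0,1],[[-107,-10,0],0,1],[[-107,-10,-30],0,1],[[-107,-10,-52],0,1],[[-107,-10,-60],0,1],[[-107,-10,-60],0,1]]'
python3 -m pendant '[[[6,0,0],0,1],[[12,0,0],0,1],[[16,0,1],0,1],[[20,0,3],0,1],[[24,0,4],0,1],[[28,0,5],0,1],[[32,0,6],0,1],[[36,0,6],0,1],[[40,0,6],0,1],[[44,0,6],0,1],[[48,0,6],0,1],[[48,0,6],0,1]]'
python3 - <<'E'
from h import *
s=snap("scene"); cv2.imwrite('pics/s2.png',cv2.resize(cv2.cvtColor(s["pixels"][150:290,220:420],cv2.COLOR_RGB2BGR),None,fx=3,fy=3))
E
```

```text
t: 11.6
position: [411.7, -160.2, 175.6]
orientation: [[-1.0, -0.0, -0.002], [-0.0, 1.0, -0.0], [0.002, -0.0, -1.0]]
wrist_force: [0.5, -0.3, -0.1]
finger_gap: -0.001
gripper_force: 0.0
t: 13.1
position: [460.4, -160.2, 182.2]
orientation: [[-1.0, -0.0, 0.0], [-0.0, 1.0, -0.0], [-0.0, -0.0, -1.0]]
wrist_force: [0.4, 0.5, -0.2]
finger_gap: -0.002
gripper_force: 0.2
```

View pics/s2.png

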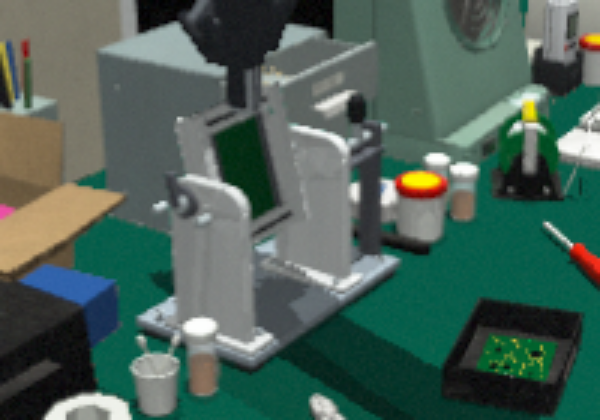

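The solder side now faces the robot and the frame is just past vertical, with the fingers on the top rail at about (240,95). I'll keep going along the arc.

```bash
python3 -m pendant '[[[4,0,-1],0,1],[[8,0,-2],0,1],[[13,0,-4],0,1],[[19,0,-7],0,1],[[25,0,-11],0,1],[[30,0,-16],0,1],[[34,0,-21],0,1],[[38,0,-26],0,1],[[38,0,-26],0,1]]'
python3 -m pendant '[[[-4,0,8],0,1],[[-8,0,30],0,1],[[-8,0,70],0,1],[[-8,0,100],0,1],[[-8,0,100],0,1]]'
python3 - <<'E'
from h import *
s=snap("wrist"); P=cloud(s).reshape(-1,3)
Q=P[(abs(P[:,1]+162)<38)&(P[:,2]>60)&(abs(P[:,0]-464)<75)&(P[:,2]<200)]
for x in range(390,540,6):
    q=Q[abs(Q[:,0]-x)<3]
    if len(q)>5: print(x,len(q),np.percentile(q[:,2],[2,50,98]).round(1))
E
```

```text
t: 14.28
position: [497.5, -160.1, 155.4]
orientation: [[-1.0, -0.0, -0.002], [-0.0, 1.0, 0.0], [0.002, 0.0, -1.0]]
wrist_force: [-0.7, -0.6, -0.3]
finger_gap: 0.002
gripper_force: 0.0
t: 14.9
position: [490.9, -160.8, 259.2]
orientation: [[-1.0, -0.0, 0.005], [-0.0, 1.0, 0.0], [-0.005, 0.0, -1.0]]
wrist_force: [-0.1, 0.6, -0.7]
finger_gap: 0.004
gripper_force: 0.0
408 201 [111.4 113.1 114.7]
414 731 [112.8 115.  117.3]
420 656 [115.6 117.6 119.7]
426 728 [113.7 118.3 120.5]
432 612 [115.7 117.9 122.4]
438 620 [118.1 120.3 124.9]
444 655 [120.9 123.2 127.2]
450 641 [123.7 126.  130.1]
456 625 [126.2 128.6 132.9]
462 651 [129.  131.2 135.3]
468 663 [131.7 134.  138.3]
474 669 [134.3 136.6 141. ]
480 673 [137.1 139.3 143.4]
486 677 [139.7 142.  146.2]
492 689 [142.4 144.7 149. ]
498 849 [145.1 147.8 154.4]
504 849 [147.9 155.2 157.6]
510 813 [156.1 157.9 159.9]
516 439 [154.9 159.6 161.1]
522 23 [150.4 152.  154.5]
```

```bash
python3 -m pendant '[[[27,0,0],0,1],[[27,0,-40],0,1],[[27,0,-75],0,1],[[27,0,-88],0,1],[[27,0,-94],0,1],[[27,0,-100],0,1],[[27,0,-104],0,1],[[27,0,-108],0,1],[[27,0,-112],0,1],[[27,0,-116],0,1],[[27,0,-118],0,1],[[27,0,-118],0,1]]'
python3 -m pendant '[[[0,0,-1],0,1],[[0,0,-1],0,1]]'
```

```text
t: 16.45
position: [516.0, -160.3, 137.7]
orientation: [[-1.0, -0.0, -0.002], [-0.0, 1.0, 0.0], [0.002, 0.0, -1.0]]
wrist_force: [1.6, -0.9, 0.0]
finger_gap: 0.0
gripper_force: 0.3
t: 16.7
position: [516.2, -160.3, 136.9]
orientation: [[-1.0, -0.0, -0.002], [-0.0, 1.0, 0.0], [0.002, 0.0, -1.0]]
wrist_force: [-0.5, -0.4, 0.9]
finger_gap: 0.003
gripper_force: 0.2
```

```bash
python3 -m pendant '[[[0,0,-1],0,1],[[0,0,-1],0,1]]'; python3 -m pendant '[[[0,0,-1],0,1],[[0,0,-1],0,1]]';python3 -m pendant '[[[0,0,-1],0,1],[[0,0,-1],0,1]]'
```

```text
t: 16.95
position: [516.7, -160.3, 136.2]
orientation: [[-1.0, -0.0, -0.0], [-0.0, 1.0, 0.0], [0.0, 0.0, -1.0]]
wrist_force: [0.1, 0.3, -0.9]
finger_gap: 0.003
gripper_force: 0.0
t: 17.2
position: [516.9, -160.4, 136.1]
orientation: [[-1.0, -0.0, -0.0], [-0.0, 1.0, 0.001], [0.0, 0.001, -1.0]]
wrist_force: [-2.9, -0.2, 6.8]
finger_gap: -0.001
gripper_force: 3.3
t: 17.45
position: [516.9, -160.4, 136.0]
orientation: [[-1.0, -0.0, -0.0], [-0.0, 1.0, 0.001], [0.0, 0.001, -1.0]]
wrist_force: [-5.9, 2.1, 13.2]
finger_gap: 0.002
gripper_force: 6.3
```

The force has risen at the stop. I'll withdraw, check the level and go to the bolt's outer side.

```bash
python3 -m pendant '[[[0,0,20],0,1],[[0,0,70],0,1],[[0,0,120],0,1],[[-30,-45,120],0,1],[[-62,-90,120],0,1],[[-92,-136,120],0,1],[[-92,-136,120],0,1],[[-92,-136,120],0,1]]'
python3 - <<'E'
from h import *
s=snap("wrist"); save(s,'w4.png'); P=cloud(s).reshape(-1,3)
Q=P[(abs(P[:,1]+162)<38)&(P[:,2]>100)&(abs(P[:,0]-464)<75)&(P[:,2]<200)]
for x in range(390,540,12):
    q=Q[abs(Q[:,0]-x)<3]
    if len(q)>5: print(x,len(q),np.percentile(q[:,2],[2,50,98]).round(1))
Q=P[(abs(P[:,1]+266)<20)&(abs(P[:,2]-170)<6)&(abs(P[:,0]-424)<20)]; print('knob',len(Q),Q.min(0),Q.max(0),Q.mean(0))
E
```

```text
t: 18.45
position: [425.3, -295.8, 254.2]
orientation: [[-1.0, -0.0, 0.001], [-0.0, 1.0, 0.001], [-0.001, 0.001, -1.0]]
wrist_force: [0.6, 0.0, -0.2]
finger_gap: 0.001
gripper_force: 0.0
414 660 [135.9 137.3 138.7]
426 492 [130.6 132.6 137.6]
438 548 [130.7 132.1 135.7]
450 552 [130.7 132.3 135.8]
462 525 [130.8 132.3 135.7]
474 507 [130.7 132.2 135.9]
486 483 [130.7 132.4 135.8]
498 475 [130.6 132.3 136. ]
510 521 [135.7 137.1 138.3]
522 323 [135.6 137.1 138.2]
knob 398 [ 416.78438634 -275.79393474  164.60598917] [ 432.41487845 -259.88353827  173.28015199] [ 423.62503435 -268.22902071  170.61992562]
```

View pics/w4.png

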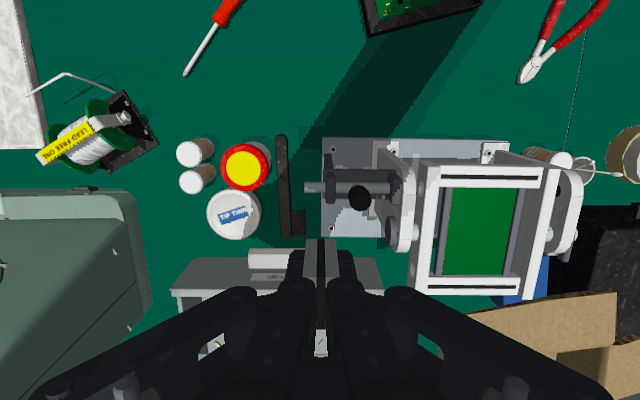

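The frame is level with the bare solder side up and the knob is at (360,198). Now I'll push the bolt home.

```bash
python3 -m pendant '[[[-1,-4,-45],0,1],[[-1,-4,-80],0,1],[[-1,-4,-97],0,1],[[-1,-4,-97],0,1],[[-1,2,-97],0,1],[[-1,6,-97],0,1],[[-1,10,-97],0,1],[[-1,14,-97],0,1],[[-1,18,-97],0,1],[[-1,21,-97],0,1],[[-1,24,-97],0,1],[[-1,24,-97],0,1]]'
python3 -m pendant '[[[0,1,0],0,1],[[0,1,0],0,1]]'
python3 -m pendant '[[[0,1,0],0,1],[[0,1,0],0,1]]'
python3 -m pendant '[[[0,1,0],0,1],[[0,1,0],0,1]]'
```

```text
t: 20.0
position: [423.9, -272.0, 157.3]
orientation: [[-1.0, -0.001, -0.0], [-0.001, 1.0, 0.0], [0.0, 0.0, -1.0]]
wrist_force: [0.5, -2.0, 0.8]
finger_gap: 0.0
gripper_force: 0.8
t: 20.25
position: [423.8, -271.3, 157.2]
orientation: [[-1.0, -0.0, -0.0], [-0.0, 1.0, 0.0], [0.0, 0.0, -1.0]]
wrist_force: [1.0, 0.4, 1.1]
finger_gap: -0.0
gripper_force: 1.0
t: 20.5
position: [423.8, -270.3, 157.3]
orientation: [[-1.0, -0.0, -0.0], [-0.0, 1.0, 0.0], [0.0, 0.0, -1.0]]
wrist_force: [0.7, -1.5, 1.5]
finger_gap: 0.0
gripper_force: 1.0
t: 20.75
position: [423.9, -269.2, 157.3]
orientation: [[-1.0, -0.0, -0.0], [-0.0, 1.0, 0.0], [0.0, 0.0, -1.0]]
wrist_force: [1.3, -2.3, 1.9]
finger_gap: 0.004
gripper_force: 0.9
```

```bash
for i in 1 2 3 4; do python3 -m pendant '[[[0,1,0],0,1],[[0,1,0],0,1]]' | egrep 'pos|wrist|gripper'; done
```

```text
position: [423.8, -268.6, 157.3]
wrist_force: [1.4, -2.2, 0.9]
gripper_force: 1.4
position: [423.8, -268.4, 157.4]
wrist_force: [1.7, -4.7, -0.5]
gripper_force: 2.3
position: [423.8, -268.2, 157.5]
wrist_force: [1.4, -7.0, -1.6]
gripper_force: 3.0
position: [423.8, -268.1, 157.6]
wrist_force: [2.3, -8.6, -1.6]
gripper_force: 3.7
```

The force is rising at the expected home position. I'll retreat and check.

```bash
python3 -m pendant '[[[0,-8,0],0,1],[[0,-20,0],0,1],[[0,-24,40],0,1],[[0,-24,97],0,1],[[0,-24,97],0,1],[[0,-24,97],0,1],[[0,-24,97],0,1]]' | egrep 't:|pos|wrist'
python3 - <<'E'
from h import *
s=snap("wrist"); save(s,'w5.png'); P=cloud(s).reshape(-1,3)
Q=P[(abs(P[:,1]+255)<25)&(abs(P[:,2]-170)<6)&(abs(P[:,0]-424)<20)]; print('knob',len(Q),Q.min(0),Q.max(0),Q.mean(0))
Q=P[(abs(P[:,1]+162)<38)&(abs(P[:,0]-464)<75)]
for x in (414,516): print(np.median(Q[abs(Q[:,0]-x)<5][:,2]))
E
```

```text
t: 22.62
position: [423.1, -288.7, 252.7]
wrist_force: [0.0, 0.2, -0.2]
knob 400 [ 417.18162424 -256.42802575  164.04038902] [ 432.30247699 -240.54157179  173.496905  ] [ 423.76739951 -249.15620541  170.59990112]
136.80303713278334
137.15940797123437
```

View pics/w5.png

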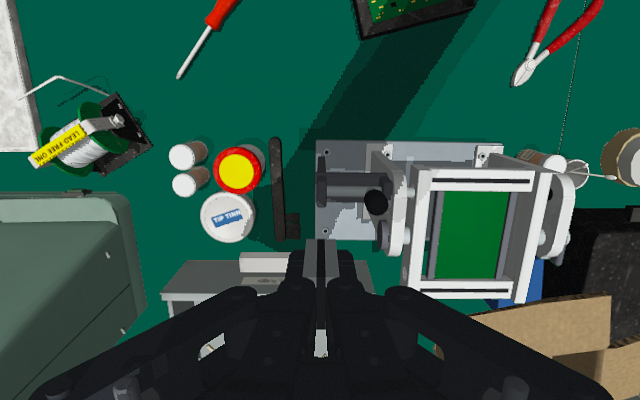

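The knob is against the cheek at (376,201), the frame is level with the solder side up, and everything else is in place. I'll hand the job in.

```bash
python3 -c "
from workcell import robot; print(robot.close_job())"
```

```text
the job is handed in; nothing more can be done
None
```

The board is turned solder side up, level against its stop, and locked with the bolt home; I handed the job in at about 22.7 s, with the stand and the other things where they were as far as the pictures show.

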